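# Hold the 40 mm cuvette up to the inspection camera

## Robot

A 6-joint arm with a two-finger parallel gripper is mounted at the origin on a cart in front of the work surface, level with it; the furniture and walls round the work are solid. World frame = base frame: x ahead of the robot, y to its left, z up, the work surface at z = 0. Lengths are in m, angles in rad, forces in N, time in s.
With the tool pointing down it reaches from about 0.35 to 0.775 m from the base axis. Payload 5.5 kg.
Tool frame: the origin (TCP) lies midway between the tips of the shut fingers; the grasp point (between the pads) lies grasp_offset behind it (grasp_offset is the distance from the TCP to the grasp point, in m); z points along the fingers, y is the line along which they close (so a half turn about z gives the same grasp; the last joint's range is limited). The gripper opens to 85 mm and grips with 20 to 120 N. Pads are 22 mm wide; open, the fingers measure 114 mm over their backs; the gripper's body (76 mm by 85 mm) begins 54 mm behind the grasp point. The pads swing forward as they close: fully open they stand 13 mm farther back than shut.
Start: joints at [-1.373, 0.313, 0.046, 1.304, 0, 1.431], TCP at [0.191, -0.543, 0.231] pointing down, gripper open.
Joint ranges: [-2.76, 2.76], [-0.86, 1.69], [-1.03, 1.26], [-2.2, 2.34], [-1.47, 1.5], [-3.14, 3.14]. Speed limits (rad/s): [2.57, 2.57, 3.14, 3.14, 3.14, 3.14].

## Interface

Orientations are given as a unit quaternion [w, x, y, z].
In Python, from workcell import * gives the robot as it stands.
- The arm moves only by the tool step_arm, never from a script. Its argument "deltas" is a list of rows, each a list of 7 numbers: the shift along the world's x, y, z in mm, then the turn, a rotation vector about the world's x, y, z in degrees, then the gripper's target within -1 to 1 (fully open at 1, half-way at 0, shut at -1). A call has 1 to 5 rows; each row shifts and turns the commanded pose from where the row before left it; what a row does not reach is not made up. A row lasts 1/10 s, in which the tool goes at most 50 mm and 8.59 degrees, less where a joint would pass 70% of its speed; a pose out of reach is approached as far as the arm can. A call is refused whole if a number of a shift passes 50 or a number of a turn 8.59, either way. A call with a gripper value outside its range is refused whole. The fingers move at their own pace and stop on an object; "newtons" is the grip in N (left out, the last holds). Time passes only in rows, so rows that do not move let the fingers close. It gives the time, the measured TCP pose, the force, the opening and the grip force at its end, in the units of the state.
- get_state(): the state, without advancing time (a new reading comes with each control period).
- read_camera(name): name is "side" or "top"; returns a dict with "image" (384x512x3 uint8, red, green, blue), "z_map" (384x512 float32, m along the optical axis (not along the pixel's ray), 0 where there is no reading), "K" (3x3 intrinsics, pixels), "world_from_camera" (4x4, takes a point from camera to world coordinates). Camera axes: x right, y down, z forward; pixel columns grow to the right and rows downward; lengths in m; the calibration is good to about 2 mm. A picture is of the moment at which its call begins.
- hand_in(): hands the job in; it is judged then, once.
The state is a dict: "clock": time; "joint_pos": joint angles; "qvel": joint speeds; "tau": joint torques, N m; "tcp_pos": TCP position; "orientation": TCP orientation; "wrist_force": force on the tool from outside, world axes, zero at the start; "ft_torque": the same for the moment, N m; "finger_gap": finger opening in m; "grip_force": force on a finger pad.
Only numpy, scipy, OpenCV 4.12 (cv2) and the standard library are available. Lean on these libraries where they do the work, as an engineer would, in place of code of your own. Each camera call takes 0.05 s, during which the arm holds its last target. There are 200 camera calls.

## Task

Slide the clear cover of the cuvette case fully back, lift out the longest of the three glass cuvettes by its frosted long sides without touching its two clear end windows, and hold it upright and still in the gap midway between the inspection camera and its flat light, centred on the lens, so that the camera looks straight through it from end window to end window. Leave the other two cuvettes standing in their slots, leave the petri dish, tweezers and foil-wrapped flask where they are, and do not touch the camera station; the program finishes while holding the cuvette there.

Things in the scene. Friction and masses are not known exactly. Their poses are not given: they have to be found in the camera images.
- case: Grey case fixed to the bench, 124 (x) x 194 (y) x 70 mm. Origin under its centre; x = the way the cover opens, y along the slots. Black insert, top 23 mm up, with 3 equal slots (15.5 x 45.5 mm, long along y, floor 7 mm up) at x -3, y -58, 0, +58 mm. Walls 4 mm thick: front and back 61 mm high, sides 70. Cover fully back, the opening runs x -58 to +43 mm, y -93 to +93.
- cover (a joint): Clear acrylic sliding cover of the case, its upper face 66 mm above the bench; 0 = closed, 0.104 m = fully back (slid along the case's +x). It takes about 1.5 N to slide and stays where it is left.
- cover_grip (a point): Centre of the grey grip bar on the cover, 75 mm above the bench: 12 mm thick (x), 50 mm long (y), 18 mm high, standing on the cover from 66 to 84 mm above the bench. Axes as the case's. Moves with the cover.
- cuvette_40_center (a point): Centre, half-way up, of the longest cuvette: glass cell 12.5 (x) x 42.5 (y) x 45 mm (z), about 40 g, with a flat white lid and on it a round knob 11 mm across, 6 mm high. Its long faces (looking along x) are frosted: grip there. Its narrow end faces (along y) are the clear windows. It starts upright in any of the slots, from 7 to 52 mm above the bench, 29 mm of it above the insert.
- cuvette_40_window_a: Clear end window of the longest cuvette on its +y end, 11 x 41 mm, 1.5 mm thick. Origin at its centre. Not to be touched by the fingers.
- cuvette_40_window_b: The same on its -y end.
- cuvette_20_center (a point): Centre of the middle-sized cuvette, 12.5 x 22.5 x 45 mm, otherwise alike, standing in another slot. It stays.
- cuvette_10_center (a point): Centre of the smallest cuvette, 12.5 x 12.5 x 45 mm, standing in the remaining slot. It stays.
- station: Fixed camera station: rail 330 (x) x 60 mm (y); small grey camera on a post at -x, flat white light on a post at +x, facing each other. Origin under the rail's centre. Lens front at x -75 mm, light's face at x +75 mm, line of sight along x, 150 mm above the bench. Camera body 44 mm square, lens 34 mm across, light 74 mm square (top 187 mm above the bench). Not to be touched.
- focus (a point): Point on the lens axis midway between lens and light, 150 mm above the bench (in the air; nothing is there). x along the line of sight from camera to light, z up. The centre of the longest cuvette belongs here, its long axis (y) along this x, either way round.
- petri_dish: Bystander: covered petri dish, 91 mm across, 17 mm high, lying near the front edge. Origin under its centre.
- foil_flask: Bystander: small foil-wrapped flask, 70 mm across, 78 mm high, behind the work. Origin under its centre.
- tweezers: Bystander: tweezers lying flat, 122 mm long, 9 mm high, near the front edge. Origin under the centre.

How it is judged:
On the way, in this order (a step that is already met when the one before it is completed fails the run):
1. the cover is slid fully back (value of joint cover above 0.092 m), for 0.2 s.
2. the longest cuvette is lifted clear of the case, upright in the fingers (height (world z) of cuvette_40_center above 0.095 m and angle between cuvette_40_center's own z axis and vertical below 0.3 rad and contact force between the fingers and cuvette_40 above 0.5 N), for 0.1 s.
At the end, for the whole second after the job is handed in: Fingers hold the longest cuvette still in the air: centre within 5 mm sideways and 8 mm in height of the lens axis, within 15 mm of midway; upright and along the line of sight within 0.11 rad. The other two stand upright in their slots, moved under 20 mm (x of cuvette_40_center in the frame of focus between -0.015 and 0.015 m and y of cuvette_40_center in the frame of focus between -0.005 and 0.005 m and z of cuvette_40_center in the frame of focus between -0.008 and 0.008 m and angle between the y axis of cuvette_40_center and the x axis of focus, either way round below 0.11 rad and angle between cuvette_40_center's own z axis and vertical below 0.11 rad and linear speed of cuvette_40 below 0.02 m/s and contact force between the fingers and cuvette_40 above 0.5 N and distance of each of cuvette_20_center, cuvette_10_center from where it was at the start of the episode below 0.02 m and angle between each of cuvette_20_center, cuvette_10_center's own z axis and vertical below 0.15 rad); the arm keeps its last pose, push and grip.
It fails at once if the fingers touch a clear end window of the longest cuvette (contact force between the fingers and cuvette_40_window_a above 1 N or contact force between the fingers and cuvette_40_window_b above 1 N).
It fails at once if the camera station is touched (contact force between station and anything else above 1 N).
It fails at once if a bystander is moved (petri dish, flask or tweezers, more than 25 mm) (distance of any of petri_dish, foil_flask, tweezers from where it was at the start of the episode above 0.025 m).
It also fails if it takes over 48 s, if anything falls off the work surface, if the arm or the gripper's body presses on something with over 40 N, if the wrist force passes 120 N, or if a joint passes its speed limit or range.

## Working session

There is one attempt and no reset: what is moved stays moved. The work goes in short steps, Python scripts to look and compute and a tool call to move; the robot and the scene stay as the last step left them, time stands still between calls to the robot, and variables do not carry over. Pictures are saved under pics/ and viewed, at most 10 in all, crops included, and the job is handed in when it is done.

Besides the shell and the picture viewer there is one more tool, called after "Call:" by a JSON object that holds its "fn" and its "kwargs", one argument or row to a line. step_arm: Moves the arm, as the interface text tells. Its arguments: {"type":"object","properties":{"deltas":{"type":"array","items":{"type":"array","items":{"type":"number"}}},"newtons":{"type":"number"}},"required":["deltas"]}

```bash
mkdir -p pics
cat > h.py <<'E'
from workcell import *
import numpy as np, cv2
def pts(c):
    z=c["z_map"];v,u=np.mgrid[:384,:512];K=c["K"]
    P=np.stack([(u-K[0,2])*z/K[0,0],(v-K[1,2])*z/K[1,1],z,np.ones_like(z)],-1)@c["world_from_camera"].T
    P=P[...,:3];P[z==0]=np.nan;return P
E
python3 - <<'E'
from h import *
s=get_state();print(s)
for n in("top","side"):
    c=read_camera(n);np.savez(n+"0.npz",**c);print(n,c["world_from_camera"],c["K"][0])
    cv2.imwrite(f"pics/{n}0.png",cv2.resize(c["image"][...,::-1],(800,600)))
E
```

```text
{'clock': 0.0, 'joint_pos': array([-1.37259466e+00,  3.14017484e-01,  4.49702982e-02,  1.30363023e+00,
        1.60420034e-05,  1.43118780e+00]), 'qvel': array([ 0.00090423, -0.00057784,  0.00060099, -0.00134332,  0.00012938,
       -0.00038712]), 'tau': array([ 1.59667916e-04, -4.80630863e+01,  2.98530650e+01,  1.97188620e-02,
       -2.35193093e-04, -5.77546501e-06]), 'tcp_pos': array([ 0.19045348, -0.54198314,  0.23039563]), 'orientation': array([-9.40373604e-04,  9.85768979e-01,  1.68103049e-01, -1.95331623e-05]), 'wrist_force': array([-0.16132321, -0.92483142,  0.57659629]), 'ft_torque': array([ 0.04328263, -0.00754105, -0.03299329]), 'grip_force': 0.0, 'finger_gap': 0.08549078326857144}
top [[-0.01330149 -0.98258916  0.18531489  0.36086747]
 [-0.99988868  0.01181788 -0.00910819 -0.0791675 ]
 [ 0.00675958 -0.18541542 -0.98263698  1.09724675]
 [ 0.          0.          0.          1.        ]] [349.91665886   0.         256.57207303]
side [[-0.9911889   0.07173321 -0.11135039  0.67887867]
 [ 0.13179461  0.61800891 -0.77504527  0.74504874]
 [ 0.01321905 -0.78289165 -0.62201762  0.77166032]
 [ 0.          0.          0.          1.        ]] [454.13990121   0.         256.27180855]
```

View pics/top0.png

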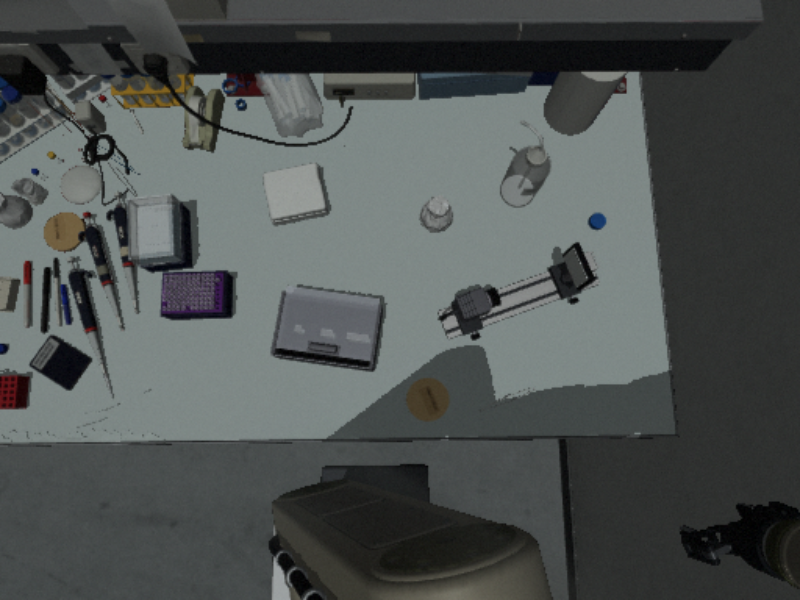

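View pics/side0.png

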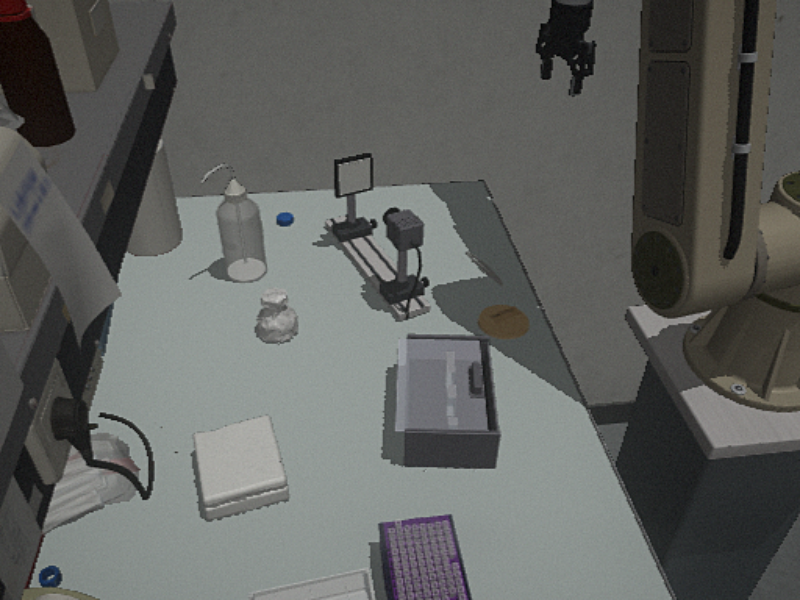

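The top view shows the case at (328,328), with its grip bar at (323,348) and the cover opening towards world +x (up in the image). The station runs from the camera at (475,302) to the light at (575,268). The petri dish is at (428,398) and the flask at (436,214). Next I'll measure these with depth.

```bash
cat > m.py <<'E'
from h import *
for n in("top","side"):
    c=dict(np.load(n+"0.npz"));P=pts(c);x,y,z=P[...,0],P[...,1],P[...,2]
    def box(nm,m,show=1):
        q=P[m]
        if len(q)<4: print(n,nm,len(q));return
        r=cv2.minAreaRect((q[:,:2]*1000).astype(np.float32))
        print(n,nm,len(q),np.round(r[0],1),np.round(r[1],1),round(r[2],2),"z",np.round(np.percentile(q[:,2],[5,50,95])*1000,1),"mean",np.round(q.mean(0)*1000,1))
    f=z>-1
    u0,v0=(328/1.5625,328/1.5625)
    if n=="top": print("case ctr",P[int(v0),int(u0)],"rail",P[186,333],P[int(305/1.5625),int(475/1.5625)],P[int(268/1.5625),int(575/1.5625)],"dish",P[255,274],'flask',P[137,279])
    t=P[186,333] 
    R=(x>.2)&(x<.55)
    C=R&(y>-.08)&(y<.25)
    box("table",C&(abs(z)<.01))
    box("case",C&(z>.02)&(z<.1)); box("walltop",C&(z>.0675)&(z<.073)); box("grip",C&(z>.078)&(z<.09)); 
    S=(x>.2)&(x<.6)&(y<-.12)&(y>-.6)
    box("station>40",S&(z>.04)&(z<.2)&(y>-.5)); box("rail",S&(z>.006)&(z<.035)&(x>.25));box("up>110",S&(z>.11)&(z<.2)&(x>.25)&(y>-.5))
E
python3 m.py
```

```text
case ctr [0.51291224 0.05331721 0.0657614 ] rail [ 0.58872271 -0.33112858  0.0168727 ] [ 0.53244761 -0.21563501  0.17052427] [ 0.60036377 -0.39777842  0.15774398] dish [ 0.37630363 -0.13979083  0.01572992] flask [ 0.73160213 -0.15975715  0.07635467]
top table 6558 [423.  85.] [330.  253.9] 89.99 z [-2.7  0.7  4.2] mean [394.6  94.1   0.7]
top case 2400 [504.8  54.2] [194.4 119.5] 81.35 z [24.2 66.9 72.3] mean [496.2  50.8  62.9]
top walltop 872 [503.6  54.4] [194.2 116.4] 81.21 z [67.6 68.8 71.9] mean [502.2  48.4  69.2]
top grip 72 [471.6  59.1] [47.8 12. ] 81.66 z [80.2 84.6 88. ] mean [471.   59.   84.6]
top station>40 676 [ 550.3 -299. ] [ 71.5 289.8] 18.34 z [130.4 171.1 185.2] mean [ 549.5 -271.1  163.8]
top rail 1454 [ 453.4 -357.9] [292.5 474.1] 0.13 z [ 6.9 16.6 33.6] mean [ 506.4 -268.5   16.9]
top up>110 666 [ 559.1 -296.2] [ 46.2 290. ] 15.52 z [133.9 171.2 185.2] mean [ 549.2 -270.2  165.5]
side table 9150 [423.1  85. ] [253.8 329.8] 0.0 z [-2.4 -0.1  2.3] mean [ 3.986e+02  1.318e+02 -1.000e-01]
side case 3658 [503.6  55.8] [197.7 117.1] 82.05 z [26.4 65.7 70.8] mean [499.5  71.6  60.8]
side walltop 616 [504.9  55.2] [196.8 117.1] 81.18 z [67.6 68.7 71.5] mean [501.5  61.1  69. ]
side grip 98 [472.9  61.7] [49.6 12.1] 81.7 z [79.5 83.6 85.6] mean [473.3  63.   83.3]
side station>40 1029 [ 557.2 -285.4] [ 46.2 273.2] 14.67 z [ 52.3 151.5 175.5] mean [ 550.3 -253.6  140.3]
side rail 1436 [ 478.7 -281.8] [233.1 362.9] 9.7 z [ 6.7 16.4 33.8] mean [ 517.7 -247.3   17.8]
side up>110 839 [ 557.  -284.4] [ 46.2 271.3] 14.67 z [124.5 158.8 179.2] mean [ 553.3 -264.4  156. ]
```

```bash
cat > m2.py <<'E'
from h import *
for n in("top","side"):
    c=dict(np.load(n+"0.npz"));P=pts(c)
    o=np.array([.556,-.292]);a=np.radians(-71.)
    for it in range(2):
        ex=np.array([np.cos(a),np.sin(a)]);ey=np.array([-ex[1],ex[0]])
        d=P[...,:2]-o;s=d@ex*1000;t=d@ey*1000;z=P[...,2]*1000
        near=(abs(s)<190)&(abs(t)<60)
        m=near&(z>6)&(z<25)
        # edges of rail: t extents per s bin
        for lo in range(-170,170,40):
            k=m&(s>=lo)&(s<lo+40)
            if k.sum()>10: print(n,lo,k.sum(),np.round(np.percentile(t[k],[2,50,98]),1),np.round(np.percentile(z[k],[5,50,95]),1))
        q=m&(abs(t)<45); print("s range",np.percentile(s[q],[0.5,99.5]))
        r=cv2.minAreaRect(P[q][:,:2].astype(np.float32)*1000);print(r)
        for nm,k in(("cam",near&(z>125)&(z<180)&(s<-60)),("light",near&(z>110)&(z<195)&(s>50))):
            r=cv2.minAreaRect(np.stack([s[k],t[k]],-1).astype(np.float32));print(nm,k.sum(),np.round(r[0],1),np.round(r[1],1),round(r[2],1),"s",np.percentile(s[k],[2,50,98]).round(1),"t",np.percentile(t[k],[2,50,98]).round(1),"z",np.percentile(z[k],[2,98]).round(1))
        break
    print("gap-free check: s of top light/lens")
    img=c["image"][...,::-1].copy()
    cr=img[145:220,275:390] if n=="top" else img[85:215,195:285]
    cv2.imwrite(f"pics/st_{n}.png",cv2.resize(cr,None,fx=4,fy=4,interpolation=cv2.INTER_NEAREST))
a=cv2.imread("pics/st_top.png");b=cv2.imread("pics/st_side.png")
b=cv2.resize(b,None,fx=.75,fy=.75)
w=np.zeros((400,800,3),np.uint8);w[:300,:460]=a;w[:b.shape[0],460:460+b.shape[1]]=b[:400,:340];cv2.imwrite("pics/st.png",w)
E
python3 m2.py
```

```text
top -130 171 [-22.9   1.5  35.3] [12.3 16.8 20.7]
top -50 99 [-22.5 -11.3   5. ] [12.6 16.9 19.8]
top -10 205 [-22.2   1.9  35.9] [13.2 16.7 19.8]
top 30 238 [-21.5   7.   36.4] [12.8 16.6 19.9]
top 70 233 [-21.4   7.2  36.5] [13.2 16.5 20.1]
top 110 59 [-40.6   5.   38.1] [13.4 17.  22.8]
top 150 14 [-21.6 -19.  -15.3] [14.2 16.6 20.7]
s range [-124.94204028  182.63193829]
((560.7750854492188, -310.377197265625), (85.73137664794922, 341.9192199707031), 18.315113067626953)
cam 366 [-97.6   7.1] [75.1 44.3] 0.2 s [-126.5  -88.8  -61.6] t [-14.8   5.5  27.7] z [135.  175.7]
light 412 [132.1   8.4] [37.1 73.9] 0.8 s [114.2 116.6 147. ] t [-27.6   6.9  42.3] z [122.2 189.2]
gap-free check: s of top light/lens
side -130 272 [-21.1  12.1  38.8] [ 7.9 15.8 23.4]
side -90 27 [-40.6  39.1  42.8] [ 7.4 19.  24.7]
side -50 110 [-10.3  21.8  39.6] [ 8.7 15.9 18. ]
side -10 189 [-19.   10.2  39.4] [11.  16.1 18.3]
side 30 175 [-19.9  11.8  39.5] [12.2 15.9 18.7]
side 70 162 [-19.4  13.5  39.6] [12.3 15.9 18.6]
side 110 95 [-30.6  13.7  42.7] [11.  18.4 24.7]
side 150 30 [ 3.7 36.  41.5] [ 8.3 15.2 18.8]
s range [-126.92791396  188.17126223]
((570.48291015625, -320.06304931640625), (84.21802520751953, 318.99395751953125), 20.937999725341797)
cam 515 [-99.    9.4] [44.7 77.6] 89.0 s [-133.7 -102.5  -63.2] t [-11.2  13.9  31. ] z [129.9 173.8]
light 599 [118.2   8.7] [17.5 77.5] 1.7 s [112.1 116.1 123.1] t [-26.3  11.6  45.7] z [116.5 187. ]
gap-free check: s of top light/lens
```

View pics/st.png

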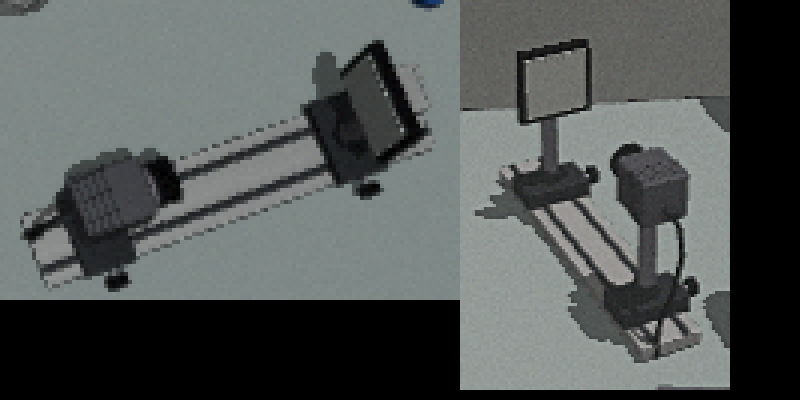

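```bash
cat > m3.py <<'E'
from h import *
a=np.radians(-70.6);ex=np.array([np.cos(a),np.sin(a)]);ey=np.array([-ex[1],ex[0]])
o=np.array([.556,-.292])+.039*ex+.0083*ey;print("focus guess",o)
for n in("top","side"):
    c=dict(np.load(n+"0.npz"));P=pts(c);d=P[...,:2]-o;s=d@ex*1000;t=d@ey*1000;z=P[...,2]*1000
    near=(abs(s)<200)&(abs(t)<50)
    m=near&(z>9)&(z<22)&(abs(t)<34);print(n,"rail s",np.percentile(s[m],[.5,99.5]),"t",np.percentile(t[m],[1,99]))
    for nm,k in(("cam",near&(z>125)&(z<180)&(s<-20)),("camfront",near&(z>125)&(z<180)&(s<-20)&(s>-100)),("light",near&(z>125)&(z<195)&(s>50))):
        print(nm,k.sum(),"s",np.percentile(s[k],[1,50,99]).round(1),"t",np.percentile(t[k],[1,50,99]).round(1),np.round(cv2.minAreaRect(np.stack([s[k],t[k]],-1).astype(np.float32))[0],1))
    k=near&(z>120)&(z<182)&(s>60)&(s<90); p=np.polyfit(t[k],s[k],1);print("face s(t)",k.sum(),p)
E
python3 m3.py
```

```text
focus guess [ 0.57678303 -0.32602875]
top rail s [-163.74442139  163.84150204] t [-30.62699063  28.38110493]
cam 472 s [-169.1 -119.7  -74.3] t [-22.6  -2.2  20.3] [-123.6   -0.6]
camfront 109 s [-99.1 -86.1 -73.3] t [-19.4  -2.3  16.4] [-86.3  -0.9]
light 393 s [ 74.8  77.7 110.7] t [-37.3  -2.2  34. ] [93.1 -0.8]
face s(t) 237 [-1.14134827e-02  7.67370196e+01]
side rail s [-165.2210427  163.7806076] t [-29.25169933  31.97078886]
cam 566 s [-173.1 -137.8  -75.6] t [-19.4   6.9  23.5] [-124.     1.4]
camfront 56 s [-99.8 -80.  -72.5] t [-18.1   8.2  18.3] [-85.4  -0.7]
light 527 s [72.5 77.2 86.2] t [-36.3   2.5  37.2] [79.3 -0.4]
face s(t) 487 [1.17625251e-02 7.71262465e+01]
```

Call:
{"fn": "step_arm", "kwargs": {
  "deltas": [
    [20,43,0,0,0,4.43,1],
    [20,43,0,0,0,4.43,1],
    [20,43,0,0,0,4.43,1],
    [20,43,0,0,0,4.43,1],
    [20,43,0,0,0,4.43,1]
  ]
}}

```text
clock: 0.6
tcp_pos: [0.2908, -0.3256, 0.2309]
orientation: [-0.0, 0.935, 0.355, 0.0]
wrist_force: [0.6, -0.6, -0.1]
finger_gap: 0.0852
grip_force: 0.0
```

Call:
{"fn": "step_arm", "kwargs": {
  "deltas": [
    [20,43,0,0,0,4.43,1],
    [20,43,0,0,0,4.43,1],
    [20,43,0,0,0,4.43,1],
    [20,43,0,0,0,4.43,1],
    [20,43,0,0,0,4.43,1]
  ]
}}

```text
clock: 1.1
tcp_pos: [0.3908, -0.1106, 0.2313]
orientation: [0.0, 0.849, 0.529, 0.0]
wrist_force: [2.1, -0.5, 1.1]
finger_gap: 0.0853
grip_force: 0.0
```

Call:
{"fn": "step_arm", "kwargs": {
  "deltas": [
    [20,43,0,0,0,4.43,0.2],
    [20,43,0,0,0,4.43,0.2],
    [20,43,0,0,0,4.43,0.2],
    [20,43,0,0,0,4.46,0.2],
    [0,0,0,0,0,0,0.2]
  ]
}}

```text
clock: 1.6
tcp_pos: [0.4719, 0.0641, 0.2308]
orientation: [-0.0, 0.755, 0.655, 0.001]
wrist_force: [-0.4, 0.3, -0.2]
finger_gap: 0.0513
grip_force: 0.0
```

```bash
python3 -c "
import workcell as w
print([ (k,getattr(w,k)) for k in dir(w) if 'off' in k.lower()])"
```

```text
[('grasp_offset', 0.0187)]
```

Call:
{"fn": "step_arm", "kwargs": {
  "deltas": [
    [0,-4,-40,0,0,-0.4,0.2],
    [0,0,-40,0,0,0,0.2],
    [0,0,-40,0,0,0,0.2],
    [0,0,-25,0,0,0,0.2],
    [0,0,-16,0,0,0,0.2]
  ]
}}

```text
clock: 2.1
tcp_pos: [0.4683, 0.055, 0.0677]
orientation: [-0.001, 0.761, 0.649, -0.002]
wrist_force: [0.0, 0.5, -0.4]
finger_gap: 0.051
grip_force: 0.0
```

Call:
{"fn": "step_arm", "kwargs": {
  "deltas": [
    [0,0,0,0,0,0,-1],
    [0,0,0,0,0,0,-1],
    [0,0,0,0,0,0,-1],
    [0,0,0,0,0,0,-1],
    [0,0,0,0,0,0,-1]
  ],
  "newtons": 25
}}

```text
clock: 2.6
tcp_pos: [0.4714, 0.0551, 0.0714]
orientation: [0.001, 0.76, 0.649, 0.001]
wrist_force: [-0.9, -1.2, 2.8]
finger_gap: 0.0112
grip_force: 30.1
```

Call:
{"fn": "step_arm", "kwargs": {
  "deltas": [
    [15,-2.3,0,0,0,0,-1],
    [22,-3.3,0,0,0,0,-1],
    [22,-3.3,0,0,0,0,-1],
    [22,-3.3,0,0,0,0,-1],
    [15,-2.3,0,0,0,0,-1]
  ]
}}

```text
clock: 3.1
tcp_pos: [0.5614, 0.0413, 0.071]
orientation: [-0.004, 0.76, 0.65, -0.004]
wrist_force: [-42.2, 3.8, 46.3]
finger_gap: 0.0112
grip_force: 35.9
```

Call:
{"fn": "step_arm", "kwargs": {
  "deltas": [
    [4,-0.6,0,0,0,0,-1],
    [2,-0.3,0,0,0,0,-1],
    [0,0,0,0,0,0,-1],
    [0,0,0,0,0,0,-1]
  ]
}}

```text
clock: 3.5
tcp_pos: [0.5613, 0.0413, 0.0711]
orientation: [-0.007, 0.76, 0.65, -0.007]
wrist_force: [-31.1, 0.4, 30.4]
finger_gap: 0.0113
grip_force: 33.9
```

Run:
```python
from h import *
s=get_state();print(s["tcp_pos"],s["wrist_force"],s["joint_pos"])
for n in("top","side"):
    c=read_camera(n);np.savez(n+"1.npz",**c)
a=np.load("top1.npz")["image"][165:265,160:270,::-1];b=np.load("side1.npz")["image"][190:320,230:340,::-1]
w=np.zeros((520,800,3),np.uint8);w[:400,:360]=cv2.resize(a,(0,0),fx=3.6,fy=4)[:400,:360] if 0 else cv2.resize(a,(360,327)).repeat(1,0)[:327,:] if 0 else cv2.resize(a,(360,400));w[:520,360:800]=cv2.resize(b,(440,520));cv2.imwrite("pics/open.png",w)
```

```text
[0.56128327 0.04131565 0.07112664] [-31.13321773   0.40968573  30.43157151] [-6.90093209e-02  4.02555085e-01 -2.33448057e-01  9.54070729e-01
 -2.65318635e-04  1.65773522e+00]
```

View pics/open.png

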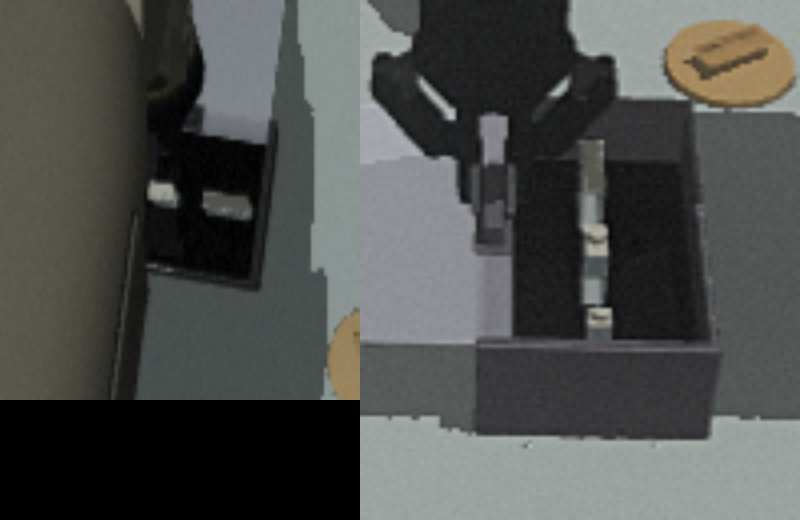

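```bash
cat > m4.py <<'E'
from h import *
import sys
a=np.radians(-8.6);ex=np.array([np.cos(a),np.sin(a)]);ey=np.array([-ex[1],ex[0]]);o=np.array([.5045,.0550])
for n in("top","side"):
    c=dict(np.load(n+sys.argv[1]+".npz"));P=pts(c);d=P[...,:2]-o;s=d@ex*1000;t=d@ey*1000;z=P[...,2]*1000
    k=(abs(t)<90)&(z>62)&(z<69)&(s>-20)&(s<160)&((abs(t)>45))
    print(n,"cover s",k.sum(),np.percentile(s[k],[0,1,3,50,97,99,100]).round(1))
    for l,h in((-88,-60),(-60,-45),(45,60),(60,88)):
        q=k&(t>l)&(t<h)
        if q.sum()>5: print(l,np.percentile(s[q],[1,5,99]).round(1),q.sum())
    for y0 in(-58,0,58):
        q=(abs(t-y0)<27)&(abs(s+3)<14)&(z>40)&(z<62)
        if q.sum()>5:
            print("cuv",y0,q.sum(),"s",np.percentile(s[q],[2,50,98]).round(1),"t",np.percentile(t[q],[2,50,98]).round(1),"z",np.percentile(z[q],[5,50,95]).round(1))
E
python3 m4.py 1
```

```text
top cover s 478 [ 45.6  46.6  49.2 102.2 156.3 158.4 159.2]
-88 [ 46.7  51.2 158.1] 296
-60 [ 46.5  51.8 158.6] 162
cuv -58 67 s [-7.1 -0.9  5.9] t [-79.4 -60.3 -39.7] z [48.2 52.6 55.9]
cuv 0 35 s [-6.4 -0.8  5.6] t [-10.1   0.1  11.7] z [48.7 52.5 55.8]
side cover s 1258 [-17.7  47.   51.2 112.3 157.3 158.9 159.8]
-88 [ 51.4  53.7 159.3] 213
-60 [ 53.6  56.  158.4] 143
45 [ 47.   51.2 158.5] 282
60 [ 47.1  53.3 158.7] 544
cuv -58 92 s [-5.1  0.7  6.7] t [-77.7 -55.7 -36.2] z [42.3 51.3 54.8]
cuv 0 67 s [-4.4  0.8  7.1] t [-9.7  6.7 14.7] z [43.9 51.4 55.6]
cuv 58 48 s [-4.2  1.4  6.9] t [53.5 62.7 65.6] z [42.1 52.  56.3]
```

The inspection shows the cover's leading edge about 43 mm from the case centre, so it is fully back against its stop. The longest cuvette is in the slot on the camera-station side, at about crop (228,205). The middle one is in the centre slot and the smallest is in the far one. Next I'll relax, release and lift.

Call:
{"fn": "step_arm", "kwargs": {
  "deltas": [
    [-5,0.8,0,0,0,0,-1],
    [-5,0.8,0,0,0,0,-1],
    [0,0,0,0,0,0,-0.3],
    [0,0,0,0,0,0,0],
    [0,0,0,0,0,0,0]
  ]
}}

```text
clock: 4.1
tcp_pos: [0.5633, 0.0417, 0.0704]
orientation: [0.0, 0.76, 0.649, 0.0]
wrist_force: [0.5, -0.3, -0.7]
finger_gap: 0.0426
grip_force: 0.0
```

Call:
{"fn": "step_arm", "kwargs": {
  "deltas": [
    [0,0,30,0,0,0,0],
    [0,0,40,0,0,0,0],
    [0,0,10,0,0,0,0],
    [-20,-10,0,0,0,0,0],
    [0,0,0,0,0,0,0]
  ]
}}

```text
clock: 4.6
tcp_pos: [0.5413, 0.0313, 0.1504]
orientation: [-0.0, 0.761, 0.649, -0.0]
wrist_force: [-0.3, -0.1, -1.0]
finger_gap: 0.0426
grip_force: 0.0
```

Call:
{"fn": "step_arm", "kwargs": {
  "deltas": [
    [-23,-17,0,0,0,0.4,0],
    [-22,-17,0,0,0,0,0],
    [0,0,-25,0,0,0,0],
    [0,0,-20,0,0,0,0],
    [0,0,0,0,0,0,0]
  ]
}}

```text
clock: 5.1
tcp_pos: [0.4956, -0.002, 0.1024]
orientation: [-0.002, 0.758, 0.652, -0.002]
wrist_force: [-0.1, 0.7, 0.1]
finger_gap: 0.0428
grip_force: 0.0
```

```bash
python3 - <<'E'
from h import *
for n in("top","side"):
    c=read_camera(n);np.savez(n+"2.npz",**c)
cv2.imwrite("pics/hover.png",cv2.resize(np.load("side2.npz")["image"][180:310,225:345,::-1],(600,600)))
E
python3 m4.py 2
```

```text
top cover s 143 [ 45.   47.6  49.9  99.6 154.9 157.2 159.5]
-88 [ 47.9  51.7 157.2] 125
cuv -58 9 s [-7.1 -3.7  2.4] t [-80.  -77.2 -71.2] z [49.1 53.7 55.3]
side cover s 1543 [ -4.7  46.7  49.  103.  156.  158.5 159.8]
-88 [ 46.7  51.4 158.7] 389
-60 [ 46.8  51.4 158.2] 223
45 [ 47.1  51.3 158. ] 288
60 [ 47.1  53.3 158.5] 548
cuv -58 94 s [-5.   0.7  6.7] t [-78.5 -53.2 -35.7] z [41.7 51.5 54.1]
cuv 0 68 s [-4.5  0.7  7. ] t [-8.6  7.  14.6] z [42.2 52.  55.1]
cuv 58 47 s [-4.2  0.8  6.9] t [52.8 62.5 65.6] z [41.7 51.8 57. ]
```

View pics/hover.png

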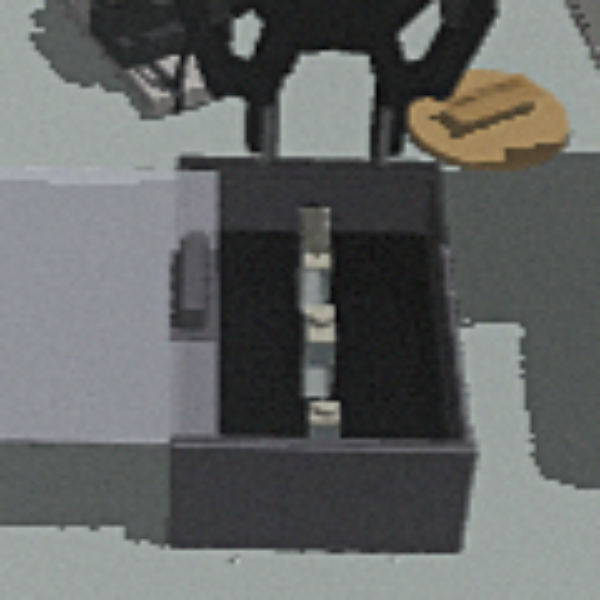

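The fingers at columns 262 and 385 straddle the far, longest cuvette at (315,235), and the cover stays back. Descending to grip.

Call:
{"fn": "step_arm", "kwargs": {
  "deltas": [
    [0,0,-25,0,0,0,0],
    [0,0,-25,0,0,0,0],
    [0,0,-18,0,0,0,0],
    [0,0,-10,0,0,0,0],
    [0,0,0,0,0,0,0]
  ]
}}

```text
clock: 5.7
tcp_pos: [0.4974, -0.0021, 0.0268]
orientation: [-0.0, 0.758, 0.652, -0.0]
wrist_force: [-0.2, -0.6, -0.4]
finger_gap: 0.0427
grip_force: 0.0
```

Call:
{"fn": "step_arm", "kwargs": {
  "deltas": [
    [0,0,0,0,0,0,-0.4],
    [0,0,0,0,0,0,-0.7],
    [0,0,0,0,0,0,-1],
    [0,0,0,0,0,0,-1],
    [0,0,0,0,0,0,-1]
  ],
  "newtons": 25
}}

```text
clock: 6.2
tcp_pos: [0.4982, -0.0024, 0.0283]
orientation: [0.001, 0.758, 0.652, 0.001]
wrist_force: [-1.3, 0.8, 6.8]
finger_gap: 0.0119
grip_force: 28.7
```

Call:
{"fn": "step_arm", "kwargs": {
  "deltas": [
    [0,0,5,0,0,0,-1],
    [0,0,10,0,0,0,-1],
    [0,0,20,0,0,0,-1],
    [0,0,25,0,0,0,-1],
    [0,0,25,0,0,0,-1]
  ],
  "newtons": 30
}}

```text
clock: 6.7
tcp_pos: [0.4973, -0.0024, 0.1136]
orientation: [-0.0, 0.758, 0.652, -0.0]
wrist_force: [0.9, 0.1, -0.4]
finger_gap: 0.0117
grip_force: 29.3
```

Call:
{"fn": "step_arm", "kwargs": {
  "deltas": [
    [0,0,35,0,0,0,-1],
    [0,0,40,0,0,0,-1],
    [0,0,40,0,0,0,-1],
    [0,0,25,0,0,0,-1],
    [0,0,8,0,0,0,-1]
  ]
}}

```text
clock: 7.2
tcp_pos: [0.499, -0.0026, 0.2641]
orientation: [0.002, 0.758, 0.652, 0.002]
wrist_force: [0.8, -0.2, -0.6]
finger_gap: 0.0117
grip_force: 29.4
```

Call:
{"fn": "step_arm", "kwargs": {
  "deltas": [
    [3,-12,0,0,0,2,-1],
    [6,-24,0,0,0,2,-1],
    [7,-30,0,0,0,3,-1],
    [7,-30,0,0,0,3,-1],
    [7,-30,0,0,0,3,-1]
  ]
}}

```text
clock: 7.7
tcp_pos: [0.5271, -0.1292, 0.2592]
orientation: [-0.001, 0.679, 0.735, -0.0]
wrist_force: [0.7, -0.4, -0.3]
finger_gap: 0.0122
grip_force: 29.4
```

Call:
{"fn": "step_arm", "kwargs": {
  "deltas": [
    [7,-30,0,0,0,3,-1],
    [7,-30,0,0,0,3,-1],
    [7,-30,0,0,0,3,-1],
    [7,-30,0,0,0,2,-1],
    [7,-30,0,0,0,2,-1]
  ]
}}

```text
clock: 8.2
tcp_pos: [0.5622, -0.2793, 0.2589]
orientation: [-0.001, 0.591, 0.806, -0.0]
wrist_force: [0.1, -0.2, -0.4]
finger_gap: 0.0118
grip_force: 29.4
```

Call:
{"fn": "step_arm", "kwargs": {
  "deltas": [
    [6,-24,0,0,0,2,-1],
    [4,-16,0,0,0,0,-1],
    [3,-8,0,0,0,0,-1],
    [0,0,0,0,0,0,-1],
    [0,0,0,0,0,0,-1]
  ]
}}

```text
clock: 8.7
tcp_pos: [0.5753, -0.3256, 0.2597]
orientation: [-0.001, 0.578, 0.816, 0.0]
wrist_force: [0.1, -0.9, -1.0]
finger_gap: 0.012
grip_force: 29.4
```

Run:
```python
from h import *
print(get_state()["tcp_pos"],get_state()["orientation"])
for n in("top","side"):
    c=read_camera(n);np.savez(n+"3.npz",**c)
    P=pts(c);d=np.linalg.norm(P[...,:2]-get_state()["tcp_pos"][:2],axis=-1)
cv2.imwrite("pics/above.png",cv2.resize(np.load("side3.npz")["image"][40:220,170:310,::-1],(467,600)))
```

```text
[ 0.57527217 -0.32556354  0.25971573] [-7.38650313e-04  5.77723696e-01  8.16232046e-01  1.81751442e-04]
```

View pics/above.png

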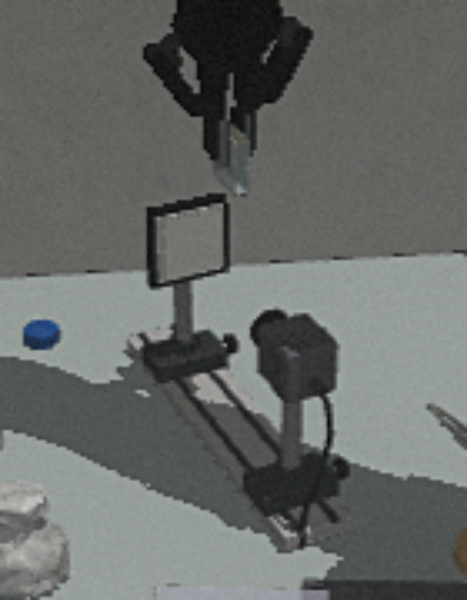

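The cuvette hangs upright at about (235,165) above the station gap, aligned with the camera-to-light line. Descending.

Call:
{"fn": "step_arm", "kwargs": {
  "deltas": [
    [1,0,-15,0,0,0,-1],
    [0,0,-25,0,0,0,-1],
    [0,0,-25,0,0,0,-1],
    [0,0,-20,0,0,0,-1],
    [0,0,-15,0,0,0,-1]
  ]
}}

```text
clock: 9.3
tcp_pos: [0.5761, -0.3248, 0.1592]
orientation: [-0.001, 0.577, 0.817, 0.0]
wrist_force: [-0.3, 0.3, -0.3]
finger_gap: 0.012
grip_force: 29.4
```

Call:
{"fn": "step_arm", "kwargs": {
  "deltas": [
    [0,0,-8,0,0,0,-1],
    [0,0,-4,0,0,0,-1],
    [0,0,0,0,0,0,-1],
    [0,0,0,0,0,0,-1],
    [0,0,0,0,0,0,-1]
  ]
}}

```text
clock: 9.8
tcp_pos: [0.577, -0.3267, 0.1494]
orientation: [0.001, 0.578, 0.816, 0.0]
wrist_force: [0.5, 0.5, 0.2]
finger_gap: 0.0119
grip_force: 29.4
```

Run:
```python
from h import *
st=get_state();print(st["tcp_pos"],st["orientation"],st["wrist_force"],st["grip_force"])
a=np.radians(-70.6);ex=np.array([np.cos(a),np.sin(a)]);ey=np.array([-ex[1],ex[0]]);o=np.array([.5768,-.326])
for n in("top","side"):
    c=read_camera(n);np.savez(n+"4.npz",**c);P=pts(c);d=P[...,:2]-o;s=d@ex*1000;t=d@ey*1000;z=P[...,2]*1000
    for lo in range(115,185,10):
        k=(abs(s)<40)&(abs(t)<60)&(z>lo)&(z<lo+10)
        if k.sum()>3: print(n,lo,k.sum(),"s",np.percentile(s[k],[3,50,97]).round(1),"t",np.percentile(t[k],[3,50,97]).round(1))
cv2.imwrite("pics/fin.png",cv2.resize(np.load("side4.npz")["image"][70:170,190:290,::-1],(600,600)))
```

```text
[ 0.57703211 -0.3266538   0.14942134] [8.88648829e-04 5.77802518e-01 8.16176121e-01 8.89371474e-06] [0.51116536 0.48199799 0.21322233] 29.374724328517914
side 125 23 s [-21.1 -15.6  23.2] t [-6.8  3.4  5.9]
side 135 29 s [-21.3 -16.2  17.5] t [-3.8  4.4  6.3]
side 145 26 s [-21.6 -15.4  -3.9] t [-13.    2.6  11.9]
side 155 45 s [-20.4  -8.9   5.2] t [-18.9   5.3  19.2]
side 165 69 s [-23.3  -8.9   8.7] t [-20.9   1.4  18.8]
side 175 54 s [-12.4  -5.3  10. ] t [-18.5   4.7  18.7]
```

View pics/fin.png

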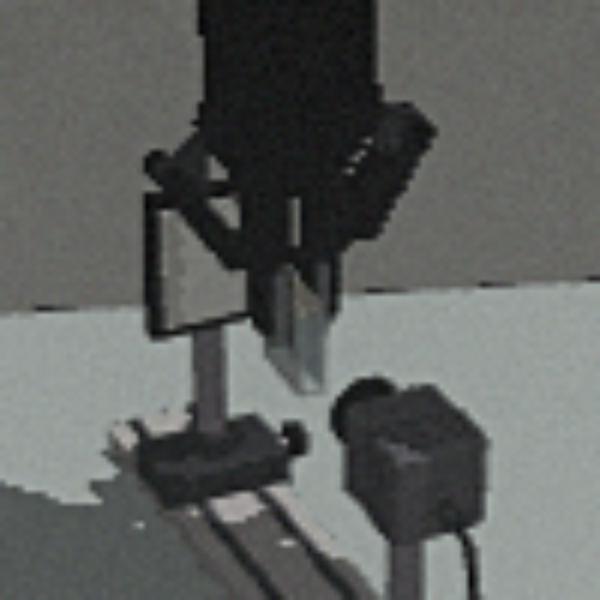

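The cuvette sits between the lens and the light at about (300,330), upright and along the axis. Its measured extents centre on the focus to about 1 mm. I'll trim the height a little, let it settle and hand in.

Call:
{"fn": "step_arm", "kwargs": {
  "deltas": [
    [0,0,-2,0,0,0,-1],
    [0,0,0,0,0,0,-1],
    [0,0,0,0,0,0,-1],
    [0,0,0,0,0,0,-1],
    [0,0,0,0,0,0,-1]
  ]
}}

```text
clock: 10.4
tcp_pos: [0.5766, -0.3264, 0.1463]
orientation: [0.0, 0.578, 0.816, 0.0]
wrist_force: [0.4, 0.1, -0.4]
finger_gap: 0.0121
grip_force: 29.4
```

```bash
python3 -c "
from workcell import *
print(get_state()['tcp_pos']);print(hand_in())"
```

```text
[ 0.57655236 -0.3263553   0.14628947]
the job is handed in; nothing more can be done
None
```

The job is handed in at about 10.4 s with the longest cuvette held upright at the focus between camera and light and the cover slid back to its stop; the interface gave no verdict.

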